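Run a craft box through the line scanner and park it at the mark

ROBOT

A 7-joint arm with a two-finger parallel gripper is mounted at the origin on the work surface. World frame = base frame: x ahead of the robot, y to its left, z up, the work surface at z = 0. Lengths are in m, angles in rad, forces in N, time in s.
With the tool pointing down it reaches from about 0.4 to 0.875 m from the base axis. Payload 19.3 kg.
Tool frame: the origin (TCP) lies at the very end of the fingers, on their centre line; the grasp point (between the pads) lies 19 mm behind it; z points along the fingers, y is the line along which they close (so a half turn about z gives the same grasp; the last joint's range is limited). The gripper opens to 85 mm and grips with 20 to 120 N. Pads are 22 mm wide; open, the fingers measure 114 mm over their backs; the gripper's body (76 mm by 85 mm) begins 54 mm behind the grasp point. The pads swing forward as they close: fully open they stand 13 mm farther back than shut.
Start: joints at [1.111, 0.521, -0.036, 1.599, 0.021, 1.021, -0.113], TCP at [0.237, -0.578, 0.231] pointing down, gripper open.
Joint ranges: [-2.91, 2.91], [-0.3, 2.13], [-1.5, 1.42], [0.17, 2.43], [-1.26, 4.41], [0.16, 1.93], [-2.52, 2.52]. Speed limits (rad/s): [1.89, 1.89, 2.39, 2.39, 3.01, 3.01, 3.01].

INTERFACE

Orientations are given as [roll, pitch, yaw] about the fixed x, y, z axes, in that order (R = Rz(yaw) Ry(pitch) Rx(roll)).
In Python, from workcell import monitor, optics, workorder gives the robot as it stands.
- The arm moves only by the tool apply_moves, never from a script. Its arguments are lists of equal length, an entry for each row: "linear": the shift along the tool's x, y, z each as a share of 0.1 m, from -1 to 1, a list of three; "delta_rot": the turn, a rotation vector about the tool's x, y, z each as a share of 120 degrees, from -1 to 1, a list of three. A call has exactly 5 rows; each row is the pose to reach, as a shift and turn from the pose commanded when the call began, along the tool's axes at that moment; what a row does not reach only later rows make up. A row lasts 1/12 s, in which the tool goes at most 41.7 mm and 7.16 degrees, less where a joint would pass 70% of its speed; a pose out of reach is approached as far as the arm can. A call with a number of a shift or a turn outside -1 to 1 is refused whole. A call with a gripper value outside its range is refused whole. "gripper" is the opening, from -1 (shut) to 1 (fully open), set as the call begins (left out, the last holds). The fingers move at their own pace and stop on an object; "force" is the grip in N (left out, the last holds). Time passes only in rows, so rows that repeat a pose let the fingers close, or fill a call up. It gives the time, the measured TCP pose, the force, the opening and the grip force at its end, in the units of the state.
- monitor.observe(): the state, without advancing time (a new reading comes with each control period).
- optics.grab_frame(name): name is "scene" or "top"; returns (picture, depth): 480x640x3 uint8, red, green, blue; 480x640 float32, m along the optical axis (not along the pixel's ray), 0 where there is no reading.
- optics.camera_info(name): a dict with "fx", "fy", "cx", "cy" (pixels), "rvec" (rotation vector, rad) and "tvec" (3), from world to camera coordinates, as OpenCV has them. Camera axes: x right, y down, z forward; pixel columns grow to the right and rows downward; lengths in m; the calibration is good to about 2 mm. A picture is of the moment at which its call begins. camera_info takes no time and is no camera call.
- workorder.job_done(): hands the job in; it is judged then, once.
The state is a dict: "clock": time; "qpos": joint angles; "qd": joint speeds; "joint_efforts": joint torques, N m; "position": TCP position; "tool_rot": TCP orientation; "force": force on the tool from outside, world axes, zero at the start; "moment": the same for the moment, N m; "grip_width": finger opening in m; "finger_force": force on a finger pad.
Only numpy, scipy, OpenCV 4.12 (cv2) and the standard library are available. Lean on these libraries where they do the work, as an engineer would, in place of code of your own. Each camera call takes 0.05 s, during which the arm holds its last target. There are 200 camera calls.

TASK

Using only the upright handle, which drives the heavy carriage through a soft spring, push the carriage with the finished tissue box through the scanner arch, at 10 cm/s or faster all the while its pointer passes along the scan window, then brake it so that it comes to rest with its pointer at the mark blade, without striking the end stop. Settle the carriage there for at least three seconds, then let go of the handle and leave everything standing still. Do not touch the carriage or its box, and leave the bowl, brush and hand mirror alone.

Things in the scene. Friction and masses are not known exactly. Their poses are not given: they have to be found in the camera images.
- rail: Fixed straight twin-tube rail, 1080 mm long and 150 mm wide on a white base, lying roughly along world y. Origin on the table midway across the rail; its +y axis is the direction of travel (away from the handle, towards the scanner arch and end stop). Tops of the tubes 32 mm above the table.
- handle_grip (a point): Grip point of the handle: a black upright square bar, 26 x 26 mm, sides parallel to the rail's x and y, its top 149 mm above the table. The point is on the bar's axis, 134 mm above the table. The bar stands on an aluminium block (130 mm across the rail, 50 mm along it, top 64 mm above the table); a 34 mm thick spring barrel leaves the bar on its +y side, 52 to 86 mm above the table.
- handle (a joint): Squeeze of the spring strut, in m: how much nearer the handle is to the carriage than at rest (0 = relaxed, handle bar's axis 340 mm behind the carriage's origin along the rail's y; positive = spring pushes the carriage on; -0.12 to 0.12). Spring 6 N/m both ways, damping 0.1 N per m/s. The handle itself is light, 0.12 kg, and glides freely along the rail.
- carriage: Heavy carriage with the dark wooden tissue box (125 x 190 x 95 mm) fixed on it; 200 mm long along the rail, 140 mm wide, top 192 mm above the table. Origin at the middle of its length, 34 mm above the table, axes as the rail's. Moving mass about 3 kg, from 2.1 to 4.2 kg from run to run. Rolls almost without friction (0.02 N, 0.05 N per m/s). Starts at rest.
- strut (a point): Rear end of the carriage on the rail's axis, 100 mm behind its origin, where the spring strut from the handle joins it. With the handle held still the carriage swings on this spring with a period of about 3.7 to 5.3 s, hardly damped; with the handle let go it coasts.
- pointer (a point): Tip of the steel pointer bar (6 mm thick) that sticks out of the carriage's +x side at the middle of its length, 112 mm from the rail's axis, 64 mm above the table. Level with the carriage's origin along the rail.
- nose (a point): Front face of the carriage's rubber nose, on the rail's axis, 116 mm ahead (+y) of the carriage's origin.
- station: Fixed frame over the rail with the white scanner arch (two posts 230 mm apart, opening 245 mm high, 50 mm along the rail, centred 140 mm before the mark), scan window, mark blade and end stop. Origin on the table on the rail's axis, level with the mark along the rail; axes as the rail's.
- mark (a point): The mark: the thin upright steel blade, 6 mm thick and 85 mm tall, beside the rail on its +x side. The pointer must come to rest level with it along the rail's y. This point is 110 mm from the rail's axis, 64 mm above the table.
- scan_in (a point): Beginning of the scan window (the near end of the grey block, 80 mm long and 52 mm high, that stands beside the rail under the arch's +x post), 180 mm before the mark along the rail's y.
- scan_out (a point): End of the scan window, 100 mm before the mark along the rail's y.
- stop_face (a point): Face of the end stop's rubber pad, 162 mm beyond the mark on the rail's axis: the carriage's nose strikes it when the pointer is 46 mm past the mark.
- bowl: White plastic bowl, 120 mm across, 55 mm high, bystander; origin under its centre.
- brush: Brush with yellow handle lying on the table, bystander.
- mirror: Red hand mirror lying on the table, disc 90 mm across with a 110 mm handle, 12 mm thick, bystander; origin under the disc's centre.

How it is judged:
On the way, in this order (a step that is already met when the one before it is completed fails the run):
1. the pointer has passed the end of the scan window (y of pointer in the frame of scan_out above 0 m), for 0.1 s.
2. the carriage stands at the mark (pointer within 12 mm along the rail, slower than 20 mm/s) for 3 s (y of pointer in the frame of mark between -0.012 and 0.012 m and linear speed of carriage below 0.02 m/s), for 3 s.
At the end, for the whole second after the job is handed in: the pointer is within 12 mm of the mark along the rail, the carriage moves slower than 20 mm/s, the handle stands still and is released (all of step 2 and velocity of joint handle between -0.02 and 0.02 m/s); the robot touches nothing.
It fails at once if the carriage is slower than 10 cm/s while its pointer is along the scan window (y of pointer in the frame of scan_in above 0 m and y of pointer in the frame of scan_out below 0 m and linear speed of carriage below 0.1 m/s).
It fails at once if the carriage's nose strikes the end stop (y of nose in the frame of stop_face above -0.001 m).
It fails at once if the robot touches the carriage or its box (anything but the handle) (contact force between any of the arm, the fingers and carriage_c0 above 0.5 N or contact force between any of the arm, the fingers and carriage_c1 above 0.5 N or contact force between any of the arm, the fingers and carriage_c2 above 0.5 N or contact force between any of the arm, the fingers and carriage_c3 above 0.5 N or contact force between any of the arm, the fingers and carriage_c4 above 0.5 N).
It fails at once if the bowl, brush or mirror is disturbed (distance of any of bowl, brush, mirror from where it was at the start of the episode above 0.02 m).
It also fails if it takes over 48 s, if anything falls off the work surface, if the arm or the gripper's body presses on something with over 40 N, if the wrist force passes 120 N, or if a joint passes its speed limit or range.

## Working session

There is one attempt and no reset: what is moved stays moved. The work goes in short steps, Python scripts to look and compute and a tool call to move; the robot and the scene stay as the last step left them, time stands still between calls to the robot, and variables do not carry over. Pictures are saved under pics/ and viewed, at most 10 in all, crops included, and the job is handed in when it is done.

Besides the shell and the picture viewer there is one more tool, called after ">>>" as a command line: name --argument value ..., lists and objects as JSON in quotes. apply_moves: Moves the arm, as the interface text tells. Its arguments: {"type":"object","properties":{"linear":{"type":"array"},"delta_rot":{"type":"array"},"gripper":{"type":"number"},"force":{"type":"number"}},"required":["linear","delta_rot"]}

```bash
mkdir -p pics; cat > h.py <<'E'
import numpy as np, cv2
from workcell import monitor, optics, workorder
def cam(n):
    c=optics.camera_info(n); R=cv2.Rodrigues(np.array(c['rvec'],float))[0]; t=np.array(c['tvec'],float).ravel()
    return c,R,t
def cloud(n,d):
    c,R,t=cam(n); v,u=np.mgrid[0:480,0:640]
    P=np.stack([(u-c['cx'])/c['fx']*d,(v-c['cy'])/c['fy']*d,d],-1)
    return (P-t)@R
def ray(n,u,v,z):
    c,R,t=cam(n); o=-R.T@t; r=R.T@np.array([(u-c['cx'])/c['fx'],(v-c['cy'])/c['fy'],1]); return o+r*(z-o[2])/r[2]
E
python3 - <<'E'
from h import *
print(monitor.observe())
for n in('top','scene'):
    im,d=optics.grab_frame(n); cv2.imwrite(f'pics/{n}0.png',im[:,:,::-1]); np.savez(f'pics/{n}0.npz',im=im,d=d); c,R,t=cam(n); print(n,-R.T@t,R.round(2).tolist(),c['fx'])
E
```

```text
{'clock': 0.0, 'qpos': array([ 1.11080331,  0.52203502, -0.03633642,  1.5999671 ,  0.02118415,
        1.02109615, -0.11280815]), 'qd': array([ 3.69137439e-04, -6.17101585e-04,  7.28272295e-05,  1.52962831e-04,
        1.34538986e-03, -3.09126057e-04, -2.06100736e-04]), 'joint_efforts': array([ 4.99409780e-04, -9.27107263e+01,  1.98018260e+00, -3.69946754e+01,
        1.80492376e-02,  8.05686781e-03,  5.52433073e-05]), 'position': array([ 0.23735285, -0.5778313 ,  0.23072718]), 'tool_rot': array([-3.14047295e+00,  6.10030810e-05,  3.89773725e-01]), 'force': array([ 0.80506262,  0.8368405 , -0.05040632]), 'moment': array([ 0.03178481, -0.0049483 ,  0.04023248]), 'finger_force': 0.0, 'grip_width': 0.08511449433290894}
top [0.42082116 0.11213065 1.56382617] [[0.0, -1.0, 0.01], [-0.99, -0.0, -0.14], [0.14, -0.01, -0.99]] 504.5296061207963
scene [ 1.09221697 -0.25463915  1.30386744] [[0.64, 0.77, 0.0], [0.68, -0.57, -0.45], [-0.35, 0.29, -0.89]] 580.2051553676946
```

View pics/top0.png

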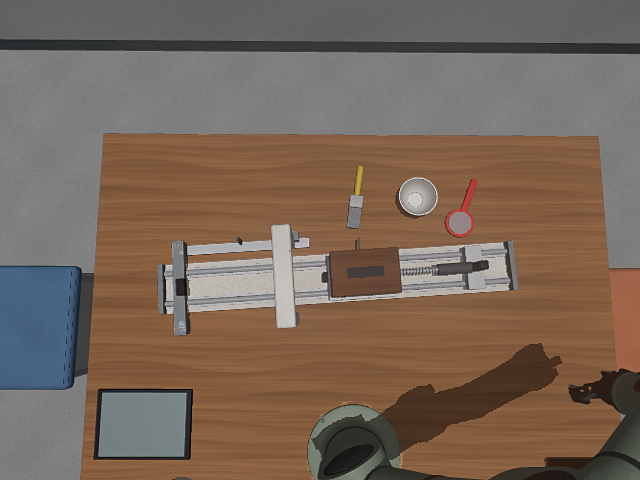

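View pics/scene0.png

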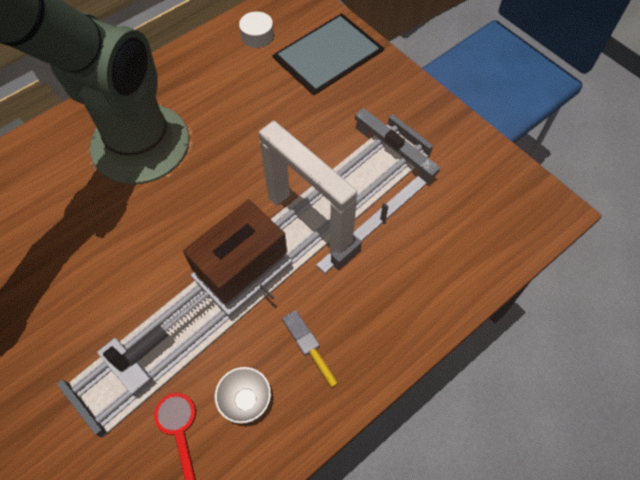

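The top view shows the handle bar at about (482,265), the box centre at (365,272), the pointer at (358,243), the arch at (285,275) and the mark blade at (240,240). The scene view shows the same things, with the blade at (384,212), the pointer at (267,296) and the handle at (117,357).

```bash
python3 - <<'E'
from h import *
for n in('top','scene'):
    z=np.load(f'pics/{n}0.npz'); P=cloud(n,z['d']); im=z['im']
    ok=(z['d']>0)
    def sel(zl,zh,xl,xh,yl,yh): return P[ok&(P[...,2]>zl)&(P[...,2]<zh)&(P[...,0]>xl)&(P[...,0]<xh)&(P[...,1]>yl)&(P[...,1]<yh)]
    def rect(name,Q):
        if len(Q)<5: print(n,name,len(Q)); return
        r=cv2.minAreaRect(Q[:,:2].astype(np.float32)); print(n,name,len(Q),np.round(r[0],4),np.round(r[1],3),round(r[2],2),'mean',Q.mean(0).round(4))
    rect('box',sel(.175,.205,.3,.8,-.4,.4))
    rect('bar',sel(.135,.16,.35,.7,-.5,-.15))
    rect('arch',sel(.22,.35,.3,.8,0,.6))
    rect('blade',sel(.06,.1,.5,.75,.33,.6))
    rect('hblock',sel(.055,.072,.35,.65,-.4,-.15))
    rect('rail',sel(.024,.04,.3,.64,-.6,.8))
    rect('scanblk',sel(.045,.06,.53,.7,.1,.4))
    rect('pointer',sel(.05,.075,.5,.7,-.05,.1))
    rect('stop',sel(.05,.2,.3,.7,.55,.75))
print(ray('top',240,240,.085),ray('top',358,243,.064),ray('top',482,265,.149),ray('scene',384,206,.085),ray('scene',274,304,.064))
for n,b,s in(('top',(150,200,540,350),2),):
    im=np.load(f'pics/{n}0.npz')['im']; c=im[b[1]:b[3],b[0]:b[2]]; cv2.imwrite('pics/crop.png',cv2.resize(c,None,fx=s,fy=s,interpolation=cv2.INTER_CUBIC)[:,:,::-1])
E
```

```text
top box 3193 [0.5129 0.0265] [0.256 0.291] 4.65 mean [ 0.5145 -0.0224  0.1923]
top bar 97 [ 0.539  -0.3617] [0.026 0.026] 5.61 mean [ 0.5385 -0.3599  0.1473]
top arch 2072 [0.4997 0.1951] [0.265 0.05 ] 4.11 mean [0.4975 0.194  0.279 ]
top blade 48 [0.5612 0.4383] [0.115 0.203] 3.21 mean [0.5797 0.455  0.0692]
top hblock 650 [ 0.531 -0.271] [0.13  0.236] 5.02 mean [ 0.5365 -0.3438  0.0647]
top rail 2525 [0.5352 0.0524] [0.267 1.076] 7.94 mean [0.5081 0.0647 0.031 ]
top scanblk 60 [0.6204 0.2546] [0.049 0.18 ] 1.64 mean [0.6313 0.1924 0.0518]
top pointer 91 [0.5714 0.0422] [0.06  0.164] 44.02 mean [0.5605 0.0478 0.064 ]
top stop 23 [0.4732 0.575 ] [0.145 0.014] 4.84 mean [0.4735 0.5752 0.0515]
scene box 4966 [0.5257 0.0465] [0.267 0.33 ] 8.16 mean [ 0.5238 -0.0129  0.1906]
scene bar 178 [ 0.544  -0.3607] [0.027 0.026] 1.76 mean [ 0.5457 -0.36    0.1464]
scene arch 3156 [0.5037 0.196 ] [0.267 0.052] 4.03 mean [0.5168 0.191  0.2717]
scene blade 111 [0.5638 0.4382] [0.119 0.203] 3.31 mean [0.5642 0.4448 0.0711]
scene hblock 1085 [ 0.5371 -0.2682] [0.133 0.235] 4.14 mean [ 0.5543 -0.3403  0.0639]
scene rail 3678 [0.5077 0.0501] [0.277 1.082] 3.16 mean [0.521  0.0118 0.0303]
scene scanblk 321 [0.6252 0.2574] [0.05  0.185] 2.82 mean [0.6375 0.2096 0.0517]
scene pointer 578 [0.5968 0.0179] [0.063 0.133] 7.0 mean [0.5805 0.013  0.0622]
scene stop 5 [0.4798 0.5713] [0.14  0.011] 0.73 mean [0.4509 0.5726 0.0514]
[0.61447844 0.33494682 0.085     ] [ 0.60948033 -0.01542168  0.064     ] [ 0.53767906 -0.3568803   0.149     ] [0.62186701 0.3392117  0.085     ] [ 0.64422867 -0.02164814  0.064     ]
```

View pics/crop.png

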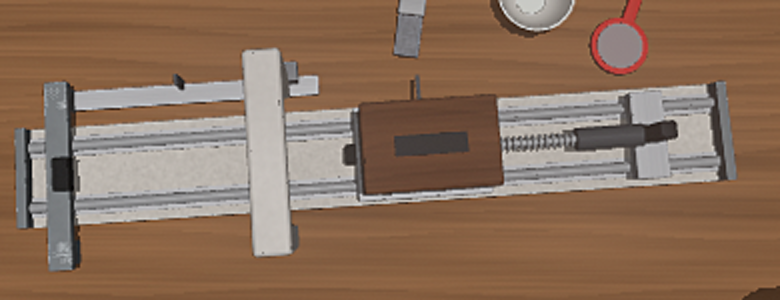

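>>> apply_moves --linear '[[0.2,-0.05,0],[0.45,-0.105,0],[0.7,-0.165,0],[0.909,-0.213,0],[0.909,-0.213,0]]' --delta_rot '[[0,0,0],[0,0,0],[0,0,0],[0,0,0],[0,0,0]]' --gripper 1

```text
clock: 0.52
position: [0.3177, -0.5208, 0.231]
tool_rot: [-3.141, -0.002, 0.395]
force: [0.5, -0.7, -0.3]
grip_width: 0.0849
finger_force: 0.0
```

>>> apply_moves --linear '[[0.2,-0.05,0],[0.45,-0.105,0],[0.7,-0.165,0],[0.909,-0.213,0],[0.909,-0.213,0]]' --delta_rot '[[0,0,0],[0,0,0],[0,0,0],[0,0,0],[0,0,0]]'

```text
clock: 0.93
position: [0.3933, -0.4665, 0.231]
tool_rot: [-3.141, -0.002, 0.395]
force: [0.5, 1.2, 0.3]
grip_width: 0.0858
finger_force: 0.0
```

>>> apply_moves --linear '[[0.2,-0.05,0],[0.45,-0.105,0],[0.7,-0.165,0],[0.909,-0.213,0],[0.909,-0.213,0]]' --delta_rot '[[0,0,0],[0,0,0],[0,0,0],[0,0,0],[0,0,0]]'

```text
clock: 1.35
position: [0.4688, -0.4122, 0.2309]
tool_rot: [-3.14, -0.002, 0.395]
force: [1.4, 1.1, 0.1]
grip_width: 0.0854
finger_force: 0.0
```

>>> apply_moves --linear '[[0.2,-0.05,0],[0.45,-0.105,0],[0.7,-0.165,0],[0.909,-0.213,0],[0.909,-0.213,0]]' --delta_rot '[[0,0,0],[0,0,0],[0,0,0],[0,0,0],[0,0,0]]'

```text
clock: 1.77
position: [0.5444, -0.358, 0.2308]
tool_rot: [-3.14, -0.002, 0.394]
force: [2.0, -0.1, -0.2]
grip_width: 0.0853
finger_force: 0.0
```

>>> apply_moves --linear '[[0,0,0],[0,0,0],[0,0,0],[0,0,0],[0,0,0]]' --delta_rot '[[0,0,-0.04],[0,0,-0.09],[0,0,-0.14],[0,0,-0.18],[0,0,-0.199]]'

```text
clock: 2.18
position: [0.5404, -0.3622, 0.231]
tool_rot: [-3.141, 0.001, 0.811]
force: [-0.3, 0.0, -0.3]
grip_width: 0.0855
finger_force: 0.0
```

>>> apply_moves --linear '[[0,0,0],[0,0,0],[0,0,0],[0,0,0],[0,0,0]]' --delta_rot '[[0,0,-0.04],[0,0,-0.09],[0,0,-0.14],[0,0,-0.18],[0,0,-0.199]]'

```text
clock: 2.6
position: [0.5404, -0.3622, 0.231]
tool_rot: [-3.141, 0.0, 1.228]
force: [-0.1, -0.2, 0.2]
grip_width: 0.0854
finger_force: 0.0
```

>>> apply_moves --linear '[[0,0,0],[0,0,0],[0,0,0],[0,0,0],[0,0,0]]' --delta_rot '[[0,0,-0.04],[0,0,-0.09],[0,0,-0.14],[0,0,-0.18],[0,0,-0.199]]'

```text
clock: 3.02
position: [0.5404, -0.3622, 0.231]
tool_rot: [-3.141, -0.0, 1.644]
force: [1.0, -0.6, -0.0]
grip_width: 0.0855
finger_force: 0.0
```

>>> apply_moves --linear '[[0,0,0.15],[0,0,0.35],[0,0,0.55],[0,0,0.75],[0,0,0.8]]' --delta_rot '[[0,0,0],[0,0,0],[0,0,0],[0,0,0],[0,0,0]]'

```text
clock: 3.43
position: [0.5393, -0.3615, 0.1481]
tool_rot: [-3.138, -0.002, 1.64]
force: [-0.6, 0.3, -0.5]
grip_width: 0.0853
finger_force: 0.0
```

>>> apply_moves --linear '[[0,0,0.1],[0,0,0.2],[0,0,0.3],[0,0,0.36],[0,0,0.36]]' --delta_rot '[[0,0,0],[0,0,0],[0,0,0],[0,0,0],[0,0,0]]'

```text
clock: 3.85
position: [0.5409, -0.361, 0.1141]
tool_rot: [-3.14, -0.001, 1.64]
force: [-0.7, 0.4, 0.5]
grip_width: 0.0853
finger_force: 0.0
```

>>> apply_moves --linear '[[0,0,0],[0,0,0],[0,0,0],[0,0,0],[0,0,0]]' --delta_rot '[[0,0,0],[0,0,0],[0,0,0],[0,0,0],[0,0,0]]' --gripper -1 --force 30

```text
clock: 4.27
position: [0.5421, -0.3613, 0.1158]
tool_rot: [3.14, 0.001, 1.64]
force: [27.6, 0.6, 13.4]
grip_width: 0.0257
finger_force: 21.2
```

>>> apply_moves --linear '[[0,0,0],[0,0,0],[0,0,0],[0,0,0],[0,0,0]]' --delta_rot '[[0,0,0],[0,0,0],[0,0,0],[0,0,0],[0,0,0]]'

```text
clock: 4.68
position: [0.5426, -0.361, 0.116]
tool_rot: [3.139, 0.001, 1.641]
force: [6.3, -0.2, 2.6]
grip_width: 0.0256
finger_force: 34.0
```

```bash
cat >> h.py <<'E'
T=np.radians(4.07); ey=np.array([-np.sin(T),np.cos(T)]); ex=np.array([np.cos(T),np.sin(T)])
def meas(n,im,d,v=True):
    P=cloud(n,d); s=P[...,:2]@ey; l=P[...,:2]@ex-.5145; z=P[...,2]; i=im.astype(int)
    m=(d>0)&(z>.18)&(z<.205)&(abs(l)<.05)&(i[...,0]>i[...,2]+8)
    S=s[m]; L=l[m]; b=np.round(L/.004).astype(int); f=[];r=[]
    for k in np.unique(b):
        q=np.sort(S[b==k]); 
        if len(q)>8: f.append(q[-1]); r.append(q[0])
    px=d[m].mean()/cam(n)[0]['fx']/2 if len(S) else 0
    F=np.median(f)+px if f else np.nan; Rr=np.median(r)-px if r else np.nan
    m=(d>0)&(z>.052)&(z<.075)&(l>.085)&(l<.118)&(s<.1); m2=(d>0)&(z>.058)&(z<.09)&(l>.095)&(l<.125)&(s>.25)&(s<.34)
    return dict(cf=round(F-.095,4),cr=round(Rr+.095,4),ptr=np.median(s[m]).round(4) if m.any() else None,mark=(np.median(s[m2]).round(4),int(m2.sum())) if m2.any() else None)
def look(save=None,cams=('scene','top')):
    for n in cams:
        t=monitor.observe()['clock']; im,d=optics.grab_frame(n)
        print(n,round(t,3),meas(n,im,d))
        if save: cv2.imwrite(f'pics/{n}{save}.png',im[:,:,::-1])
    o=monitor.observe(); print('clock',o['clock'],'tcp s',round(float(o['position'][:2]@ey),4),'l',round(float(o['position'][:2]@ex-.5145),4),o['position'].round(4),o['tool_rot'].round(4),'w',round(o['grip_width'],4),o['force'].round(1))
E
python3 - <<'E'
from h import *
for n in('top','scene'):
    z=np.load(f'pics/{n}0.npz'); print(n,meas(n,z['im'],z['d']))
look('1')
E
```

```text
top {'cf': np.float64(-0.0595), 'cr': np.float64(-0.06), 'ptr': np.float64(-0.0598), 'mark': (np.float64(0.2972), 9)}
scene {'cf': np.float64(-0.0584), 'cr': np.float64(-0.0593), 'ptr': np.float64(-0.0589), 'mark': (np.float64(0.3001), 10)}
scene 4.683 {'cf': np.float64(-0.0588), 'cr': np.float64(-0.0593), 'ptr': np.float64(-0.0587), 'mark': (np.float64(0.299), 12)}
top 4.733 {'cf': np.float64(-0.0596), 'cr': np.float64(-0.0612), 'ptr': np.float64(-0.0596), 'mark': (np.float64(0.2968), 10)}
clock 4.7833 tcp s -0.3986 l 0.0011 [ 0.5426 -0.361   0.116 ] [3.1394e+00 6.0000e-04 1.6407e+00] w 0.0255 [ 5.8 -0.1  2.4]
```

View pics/scene1.png

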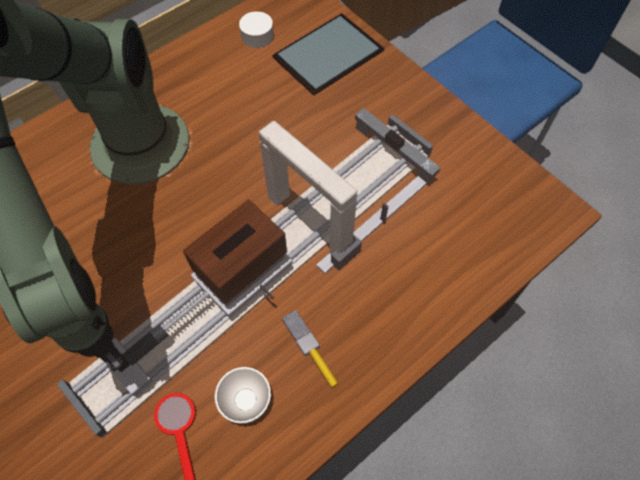

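```bash
cat > plan.py <<'E'
import json,os,sys
from h import *
from scipy.integrate import solve_ivp
from scipy.optimize import least_squares
K=6.; D=.358; C0=-.059; DT=1/12
LOG='log.json'
def load(): return json.load(open(LOG)) if os.path.exists(LOG) else dict(kn=[],ms=[],pend=[],tend=None)
def sim(L,m,ts):
    kt,kp=np.array(L['kn']).T
    def f(t,y):
        p=np.interp(t,kt,kp); i=min(max(np.searchsorted(kt,t,'right')-1,0),len(kt)-2); dp=(kp[i+1]-kp[i])/max(kt[i+1]-kt[i],1e-9) if t<kt[-1] else 0
        return [y[1],(K*(p-y[0])+.1*(dp-y[1])-.05*y[1]-.02*np.tanh(y[1]/.002))/m]
    return solve_ivp(f,(kt[0],max(ts)+1e-6),[0,0],t_eval=ts,max_step=.02).y
def step(n,T_end,m0=3.,tcap=None,cams=('scene',),save=None):
    """n rows just executed of pending; look, fit mass, plan on"""
    L=load(); t0=monitor.observe()['clock']
    if not L['kn']: L['kn']=[[t0,0.]]; L['tend']=t0+T_end
    if n:
        base=L['pend'][0]; ts=t0-n*DT; L['kn'].append([ts,L['kn'][-1][1]])
        for i in range(n): L['kn'].append([ts+(i+1)*DT,L['pend'][1+i]])
        for c in cams:
            t=monitor.observe()['clock']; im,d=optics.grab_frame(c); M=meas(c,im,d)
            if save: cv2.imwrite(f'pics/{c}{save}.png',im[:,:,::-1])
            off=C0 if c=='scene' else -.0598
            cf,cr=M['cf']-off,M['cr']-off; lo,hi=((.125,.235) if c=='scene' else (.115,.205))
            v=[q for q,e in((cf,cf+off+.095),(cr,cr+off-.095)) if not lo<e<hi]
            print(c,round(t,3),'front',round(cf,4),'rear',round(cr,4),M['ptr'])
            if v: L['ms'].append([t,float(np.median(v))])
    o=monitor.observe(); t1=o['clock']; L['kn'].append([t1,L['kn'][-1][1]])
    m=m0
    if len(L['ms'])>0 and L['ms'][-1][1]>.01:
        a=np.array(L['ms']); r=least_squares(lambda q:sim(L,q[0],a[:,0])[0]-a[:,1],[m0],bounds=(1.8,4.6)); m=r.x[0]; print('m',round(m,3),'res mm',(r.fun*1000).round(1)[-5:])
    p0=L['kn'][-1][1]
    x,v=(sim(L,m,[t1])[:,0] if n else (0,0))
    print('t',round(t1,3),'x',round(float(x),4),'v',round(float(v),4),'p',p0,'tcp p',round(float(o['position'][:2]@ey)+.3986,4),'l',round(float(o['position'][:2]@ex-.5145),4),'F',o['force'].round(1))
    T=max(L['tend']-t1,.9); a0=(K*(p0-x)-.05*v-.02*(v>.005))/m
    A=np.array([[T**3,T**4,T**5],[3*T**2,4*T**3,5*T**4],[6*T,12*T**2,20*T**3]])
    c=np.linalg.solve(A,[D-x-v*T-a0*T*T/2,-v-a0*T,-a0]); q=np.poly1d([*c[::-1],a0/2,v,x])
    N=10; tt=np.minimum(np.arange(1,N+1)*DT,T); P=q(tt)+(m*q.deriv(2)(tt)+.05*q.deriv()(tt)+.02*(q.deriv()(tt)>.01))/K
    P=np.round(P*2000)/2000; L['pend']=[p0,*P.tolist()]
    tf=np.linspace(0,T,400); X=q(tf); w=(X>.178)&(X<.258); print('T left',round(T,2),'xmax',X.max().round(3),'vmin window',q.deriv()(tf)[w].min().round(3) if w.any() else None,'squeeze',P.round(3)-q(tt).round(3))
    print('call1',((P[:5]-p0)*10).round(3).tolist()); print('call2',((P[5:]-P[4])*10).round(3).tolist())
    json.dump(L,open(LOG,'w'))
E
python3 -c "
from plan import *
step(0,4.0)"
```

```text
t 4.783 x 0.0 v 0.0 p 0.0 tcp p -0.0 l 0.0011 F [ 5.8 -0.1  2.4]
T left 4.0 xmax 0.358 vmin window 0.149 squeeze [0.013 0.025 0.035 0.046 0.053 0.058 0.063 0.065 0.068 0.069]
call1 [0.13, 0.25, 0.355, 0.48, 0.565]
call2 [0.08, 0.15, 0.22, 0.285, 0.35]
```

>>> apply_moves --linear '[[0.13,0,0],[0.25,0,0],[0.355,0,0],[0.48,0,0],[0.565,0,0]]' --delta_rot '[[0,0,0],[0,0,0],[0,0,0],[0,0,0],[0,0,0]]'

```text
clock: 5.2
position: [0.5384, -0.3036, 0.1159]
tool_rot: [3.14, 0.0, 1.641]
force: [5.5, 0.3, 3.5]
grip_width: 0.0256
finger_force: 34.1
```

>>> apply_moves --linear '[[0.08,0,0],[0.15,0,0],[0.22,0,0],[0.285,0,0],[0.35,0,0]]' --delta_rot '[[0,0,0],[0,0,0],[0,0,0],[0,0,0],[0,0,0]]'

```text
clock: 5.62
position: [0.536, -0.2696, 0.1159]
tool_rot: [3.14, 0.001, 1.64]
force: [6.2, -0.4, 4.4]
grip_width: 0.0255
finger_force: 34.3
```

```bash
python3 -c "
from plan import *
step(10,4.0,cams=('scene','top'),save='2')"
```

```text
scene 5.617 front 0.0182 rear 0.0178 -0.0407
top 5.667 front 0.0215 rear 0.0208 -0.0384
m 3.967 res mm [ 0.1 -0.1]
t 5.717 x 0.0243 v 0.0676 p 0.0915 tcp p 0.0923 l 0.001 F [5.4 0.4 3.7]
T left 3.07 xmax 0.358 vmin window 0.157 squeeze [0.075 0.079 0.082 0.083 0.082 0.08  0.075 0.07  0.063 0.055]
call1 [0.135, 0.25, 0.355, 0.445, 0.53]
call2 [0.07, 0.135, 0.195, 0.25, 0.295]
```

>>> apply_moves --linear '[[0.135,0,0],[0.25,0,0],[0.355,0,0],[0.445,0,0],[0.53,0,0]]' --delta_rot '[[0,0,0],[0,0,0],[0,0,0],[0,0,0],[0,0,0]]'

```text
clock: 6.13
position: [0.5322, -0.2167, 0.1159]
tool_rot: [3.14, 0.001, 1.64]
force: [5.6, -0.5, 5.5]
grip_width: 0.0257
finger_force: 34.5
```

```bash
python3 -c "
from plan import *
step(5,4.0,m0=4,cams=('scene',))"
```

```text
scene 6.133 front 0.0633 rear 0.0629 0.0049
m 3.909 res mm [ 0.3  0.2 -0.2]
t 6.183 x 0.0689 v 0.1219 p 0.1445 tcp p 0.1465 l 0.001 F [2.7 1.7 7.7]
T left 2.6 xmax 0.358 vmin window 0.156 squeeze [ 0.073  0.068  0.062  0.055  0.048  0.038  0.029  0.019  0.009 -0.003]
call1 [0.075, 0.145, 0.205, 0.26, 0.315]
call2 [0.045, 0.09, 0.13, 0.17, 0.205]
```

>>> apply_moves --linear '[[0.075,0,0],[0.145,0,0],[0.205,0,0],[0.26,0,0],[0.315,0,0]]' --delta_rot '[[0,0,0],[0,0,0],[0,0,0],[0,0,0],[0,0,0]]'

```text
clock: 6.6
position: [0.5299, -0.1856, 0.1159]
tool_rot: [3.14, 0.001, 1.64]
force: [3.8, -0.5, 6.9]
grip_width: 0.0255
finger_force: 34.6
```

```bash
python3 -c "
from plan import *
step(5,4.0,m0=4,cams=('scene',))"
```

```text
scene 6.6 front 0.1259 rear 0.1283 0.0703
m 3.904 res mm [ 0.3  0.3 -0.1 -0.1]
t 6.65 x 0.1363 v 0.1622 p 0.176 tcp p 0.1771 l 0.001 F [3.3 2.  7.7]
T left 2.13 xmax 0.358 vmin window 0.156 squeeze [ 0.032  0.023  0.014  0.004 -0.007 -0.017 -0.028 -0.038 -0.047 -0.058]
call1 [0.055, 0.11, 0.155, 0.195, 0.235]
call2 [0.04, 0.075, 0.105, 0.14, 0.17]
```

>>> apply_moves --linear '[[0.055,0,0],[0.11,0,0],[0.155,0,0],[0.195,0,0],[0.235,0,0]]' --delta_rot '[[0,0,0],[0,0,0],[0,0,0],[0,0,0],[0,0,0]]'

```text
clock: 7.07
position: [0.5282, -0.1622, 0.1159]
tool_rot: [3.14, 0.001, 1.64]
force: [3.4, 1.0, 7.7]
grip_width: 0.0253
finger_force: 34.7
```

```bash
python3 -c "
from plan import *
L=load(); L['tend']+=.15; json.dump(L,open(LOG,'w'))
step(5,4.0,m0=4,cams=('scene',))"
```

```text
scene 7.067 front 0.2073 rear 0.2067 None
m 3.893 res mm [ 0.4  0.3  0.   0.2 -0.3]
t 7.117 x 0.2151 v 0.1678 p 0.1995 tcp p 0.2002 l 0.0009 F [2.8 1.4 7. ]
T left 1.82 xmax 0.358 vmin window 0.152 squeeze [-0.028 -0.039 -0.05  -0.058 -0.066 -0.071 -0.075 -0.078 -0.081 -0.082]
call1 [0.015, 0.035, 0.065, 0.105, 0.15]
call2 [0.055, 0.11, 0.175, 0.24, 0.305]
```

>>> apply_moves --linear '[[0.015,0,0],[0.035,0,0],[0.065,0,0],[0.105,0,0],[0.15,0,0]]' --delta_rot '[[0,0,0],[0,0,0],[0,0,0],[0,0,0],[0,0,0]]'

```text
clock: 7.53
position: [0.5272, -0.1474, 0.1159]
tool_rot: [3.14, 0.001, 1.64]
force: [3.1, 1.0, 7.2]
grip_width: 0.0255
finger_force: 34.8
```

```bash
python3 -c "
from plan import *
step(5,4.0,m0=4,cams=('scene','top'),save='3')"
```

```text
scene 7.533 front 0.2803 rear 0.2794 None
top 7.583 front 0.286 rear 0.2866 None
m 3.887 res mm [ 0.1  0.3 -0.1 -0.7  0.3]
t 7.633 x 0.2926 v 0.1237 p 0.2145 tcp p 0.2149 l 0.0009 F [3.4 0.8 7.7]
T left 1.3 xmax 0.358 vmin window None squeeze [-0.076 -0.075 -0.076 -0.075 -0.073 -0.072 -0.07  -0.068 -0.063 -0.059]
call1 [0.11, 0.21, 0.3, 0.38, 0.455]
call2 [0.07, 0.135, 0.205, 0.275, 0.35]
```

>>> apply_moves --linear '[[0.11,0,0],[0.21,0,0],[0.3,0,0],[0.38,0,0],[0.455,0,0]]' --delta_rot '[[0,0,0],[0,0,0],[0,0,0],[0,0,0],[0,0,0]]'

```text
clock: 8.05
position: [0.5239, -0.1015, 0.1159]
tool_rot: [3.14, 0.0, 1.64]
force: [2.1, 0.6, 8.2]
grip_width: 0.0255
finger_force: 34.8
```

```bash
python3 -c "
from plan import *
step(5,4.0,m0=4,cams=('scene',))"
```

```text
scene 8.05 front 0.3326 rear 0.3809 None
m 3.887 res mm [ 0.3 -0.1 -0.7  0.3  0.8]
t 8.1 x 0.3368 v 0.0663 p 0.26 tcp p 0.2618 l 0.0009 F [1.6 3.5 7.8]
T left 0.9 xmax 0.358 vmin window None squeeze [-0.074 -0.07  -0.065 -0.058 -0.05  -0.043 -0.037 -0.028 -0.018 -0.008]
call1 [0.08, 0.165, 0.25, 0.34, 0.435]
call2 [0.095, 0.16, 0.26, 0.36, 0.46]
```

>>> apply_moves --linear '[[0.08,0,0],[0.165,0,0],[0.25,0,0],[0.34,0,0],[0.435,0,0]]' --delta_rot '[[0,0,0],[0,0,0],[0,0,0],[0,0,0],[0,0,0]]'

```text
clock: 8.52
position: [0.5208, -0.0583, 0.1159]
tool_rot: [3.141, 0.001, 1.64]
force: [1.7, 1.0, 9.6]
grip_width: 0.0254
finger_force: 35.0
```

>>> apply_moves --linear '[[0.125,0,0],[0.22,0,0],[0.34,0,0],[0.445,0,0],[0.515,0,0]]' --delta_rot '[[0,0,0],[0,0,0],[0,0,0],[0,0,0],[0,0,0]]'

```text
clock: 8.98
position: [0.5171, -0.0062, 0.1158]
tool_rot: [3.141, 0.0, 1.641]
force: [0.2, -0.1, 10.3]
grip_width: 0.0258
finger_force: 35.1
```

```bash
python3 -c "
from plan import *
step(5,4.0,m0=4,cams=('scene','top'),save='4')
look()"
```

```text
scene 8.983 front 0.3571 rear 0.3809 None
top 9.033 front 0.3567 rear 0.3565 None
m 3.87 res mm [ 0.6  0.8 -0.1  0.3  0.7]
t 9.083 x 0.3574 v -0.0004 p 0.355 tcp p 0.356 l 0.0008 F [-0.2 -0.7 10. ]
T left 0.45 xmax 0.358 vmin window None squeeze [ 0.014  0.011 -0.003 -0.012 -0.008  0.     0.     0.     0.     0.   ]
call1 [0.16, 0.125, 0.0, -0.095, -0.05]
call2 [0.08, 0.08, 0.08, 0.08, 0.08]
scene 9.083 {'cf': np.float64(0.2982), 'cr': np.float64(0.3215), 'ptr': None, 'mark': (np.float64(0.2986), 36)}
top 9.133 {'cf': np.float64(0.2972), 'cr': np.float64(0.2965), 'ptr': None, 'mark': (np.float64(0.2971), 22)}
clock 9.1833 tcp s -0.0437 l 0.0008 [ 0.5171 -0.007   0.1158] [3.1409e+00 5.0000e-04 1.6403e+00] w 0.0258 [-0.5  0.2 10.4]
```

View pics/scene4.png

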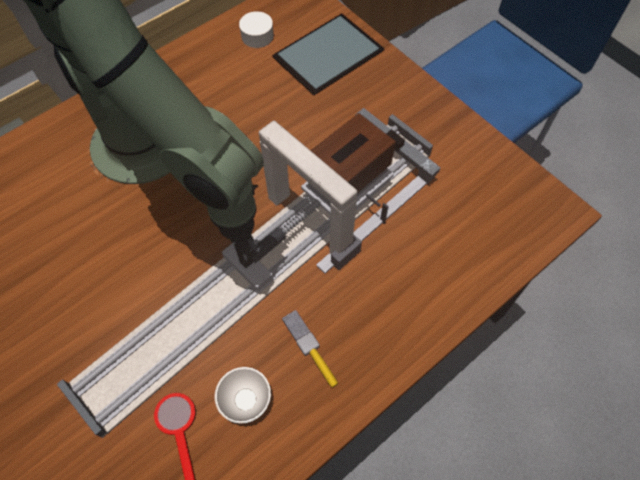

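View pics/top4.png

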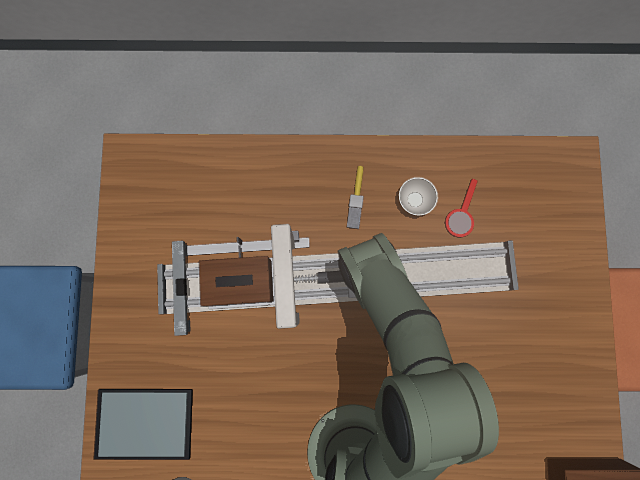

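The pointer lines up with the blade in both views (about (384,210) in scene, (240,241) in top), and the carriage is almost still. Next I relax the spring by 2 mm and hold.

>>> apply_moves --linear '[[0.005,0,0],[0.01,0,0],[0.015,0,0],[0.02,0,0],[0.02,0,0]]' --delta_rot '[[0,0,0],[0,0,0],[0,0,0],[0,0,0],[0,0,0]]'

```text
clock: 9.6
position: [0.517, -0.0052, 0.1159]
tool_rot: [3.141, 0.0, 1.64]
force: [0.3, -0.8, 10.0]
grip_width: 0.0257
finger_force: 35.2
```

>>> apply_moves --linear '[[0,0,0],[0,0,0],[0,0,0],[0,0,0],[0,0,0]]' --delta_rot '[[0,0,0],[0,0,0],[0,0,0],[0,0,0],[0,0,0]]'

```text
clock: 10.02
position: [0.517, -0.0053, 0.1159]
tool_rot: [3.141, 0.0, 1.64]
force: [1.2, -0.1, 10.8]
grip_width: 0.0255
finger_force: 35.2
```

>>> apply_moves --linear '[[0,0,0],[0,0,0],[0,0,0],[0,0,0],[0,0,0]]' --delta_rot '[[0,0,0],[0,0,0],[0,0,0],[0,0,0],[0,0,0]]'

```text
clock: 10.43
position: [0.517, -0.0053, 0.1158]
tool_rot: [3.141, 0.0, 1.64]
force: [0.5, 0.4, 10.1]
grip_width: 0.0254
finger_force: 35.2
```

>>> apply_moves --linear '[[0,0,0],[0,0,0],[0,0,0],[0,0,0],[0,0,0]]' --delta_rot '[[0,0,0],[0,0,0],[0,0,0],[0,0,0],[0,0,0]]'

```text
clock: 10.85
position: [0.517, -0.0053, 0.1158]
tool_rot: [3.141, 0.0, 1.64]
force: [0.1, -0.5, 10.0]
grip_width: 0.0255
finger_force: 35.2
```

```bash
python3 -c "
from plan import *
look()"
```

```text
scene 10.85 {'cf': np.float64(0.2984), 'cr': np.float64(0.3219), 'ptr': None, 'mark': (np.float64(0.2987), 34)}
top 10.9 {'cf': np.float64(0.2968), 'cr': np.float64(0.2968), 'ptr': None, 'mark': (np.float64(0.2975), 25)}
clock 10.95 tcp s -0.042 l 0.0008 [ 0.517  -0.0053  0.1159] [3.1408e+00 5.0000e-04 1.6398e+00] w 0.0252 [-0.8  0.1 11.1]
```

>>> apply_moves --linear '[[0,0,0],[0,0,0],[0,0,0],[0,0,0],[0,0,0]]' --delta_rot '[[0,0,0],[0,0,0],[0,0,0],[0,0,0],[0,0,0]]'

```text
clock: 11.37
position: [0.517, -0.0053, 0.1158]
tool_rot: [3.141, 0.0, 1.64]
force: [1.3, -0.2, 10.7]
grip_width: 0.0258
finger_force: 35.2
```

>>> apply_moves --linear '[[0,0,0],[0,0,0],[0,0,0],[0,0,0],[0,0,0]]' --delta_rot '[[0,0,0],[0,0,0],[0,0,0],[0,0,0],[0,0,0]]'

```text
clock: 11.78
position: [0.517, -0.0053, 0.1158]
tool_rot: [3.141, 0.0, 1.64]
force: [0.1, -0.1, 11.3]
grip_width: 0.0259
finger_force: 35.2
```

>>> apply_moves --linear '[[0,0,0],[0,0,0],[0,0,0],[0,0,0],[0,0,0]]' --delta_rot '[[0,0,0],[0,0,0],[0,0,0],[0,0,0],[0,0,0]]'

```text
clock: 12.2
position: [0.517, -0.0053, 0.1159]
tool_rot: [3.141, 0.0, 1.64]
force: [0.8, 0.3, 10.5]
grip_width: 0.0258
finger_force: 35.2
```

>>> apply_moves --linear '[[0,0,0],[0,0,0],[0,0,0],[0,0,0],[0,0,0]]' --delta_rot '[[0,0,0],[0,0,0],[0,0,0],[0,0,0],[0,0,0]]'

```text
clock: 12.62
position: [0.517, -0.0053, 0.1158]
tool_rot: [3.141, 0.0, 1.64]
force: [0.0, -0.1, 10.9]
grip_width: 0.0258
finger_force: 35.2
```

```bash
python3 -c "
from plan import *
look()"
```

```text
scene 12.617 {'cf': np.float64(0.2981), 'cr': np.float64(0.3217), 'ptr': None, 'mark': (np.float64(0.2983), 33)}
top 12.667 {'cf': np.float64(0.297), 'cr': np.float64(0.2968), 'ptr': None, 'mark': (np.float64(0.2966), 22)}
clock 12.7167 tcp s -0.042 l 0.0008 [ 0.517  -0.0053  0.1158] [3.1409e+00 5.0000e-04 1.6398e+00] w 0.0258 [ 0.8  0.9 10.9]
```

The carriage has been still at the mark for more than 3.5 s, so I release and lift straight up.

>>> apply_moves --linear '[[0,0,0],[0,0,0],[0,0,0],[0,0,0],[0,0,0]]' --delta_rot '[[0,0,0],[0,0,0],[0,0,0],[0,0,0],[0,0,0]]' --gripper 1

```text
clock: 13.13
position: [0.5166, -0.0051, 0.1152]
tool_rot: [-3.141, 0.0, 1.64]
force: [-0.0, 0.4, -0.1]
grip_width: 0.084
finger_force: 0.0
```

>>> apply_moves --linear '[[0,0,0],[0,0,0],[0,0,0],[0,0,-0.03],[0,0,-0.08]]' --delta_rot '[[0,0,0],[0,0,0],[0,0,0],[0,0,0],[0,0,0]]'

```text
clock: 13.55
position: [0.5165, -0.005, 0.1233]
tool_rot: [-3.141, -0.0, 1.64]
force: [-0.3, -0.2, -0.0]
grip_width: 0.0856
finger_force: 0.0
```

>>> apply_moves --linear '[[0,0,-0.1],[0,0,-0.25],[0,0,-0.4],[0,0,-0.55],[0,0,-0.7]]' --delta_rot '[[0,0,0],[0,0,0],[0,0,0],[0,0,0],[0,0,0]]'

```text
clock: 13.97
position: [0.5167, -0.0049, 0.195]
tool_rot: [3.141, -0.0, 1.64]
force: [1.0, 0.2, 0.1]
grip_width: 0.0854
finger_force: 0.0
```

>>> apply_moves --linear '[[0,0,-0.1],[0,0,-0.2],[0,0,-0.25],[0,0,-0.25],[0,0,-0.25]]' --delta_rot '[[0,0,0],[0,0,0],[0,0,0],[0,0,0],[0,0,0]]'

```text
clock: 14.38
position: [0.5166, -0.005, 0.2181]
tool_rot: [-3.141, 0.0, 1.64]
force: [0.1, -0.1, 0.1]
grip_width: 0.0855
finger_force: 0.0
```

>>> apply_moves --linear '[[0,0,0],[0,0,0],[0,0,0],[0,0,0],[0,0,0]]' --delta_rot '[[0,0,0],[0,0,0],[0,0,0],[0,0,0],[0,0,0]]'

```text
clock: 14.8
position: [0.5166, -0.005, 0.2181]
tool_rot: [-3.141, -0.0, 1.64]
force: [-0.1, -0.5, -0.4]
grip_width: 0.0852
finger_force: 0.0
```

```bash
python3 -c "
from plan import *
look('5');look()"
```

```text
scene 14.8 {'cf': np.float64(0.2987), 'cr': np.float64(0.3219), 'ptr': None, 'mark': (np.float64(0.2984), 36)}
top 14.85 {'cf': np.float64(0.2969), 'cr': np.float64(0.2969), 'ptr': None, 'mark': (np.float64(0.2972), 23)}
clock 14.9 tcp s -0.0417 l 0.0005 [ 0.5167 -0.005   0.2182] [-3.1414e+00 -1.0000e-04  1.6401e+00] w 0.0853 [-0.9 -0.2 -0.5]
scene 14.9 {'cf': np.float64(0.2979), 'cr': np.float64(0.3219), 'ptr': None, 'mark': (np.float64(0.2979), 37)}
top 14.95 {'cf': np.float64(0.2969), 'cr': np.float64(0.2966), 'ptr': None, 'mark': (np.float64(0.2971), 21)}
clock 15.0 tcp s -0.0417 l 0.0005 [ 0.5167 -0.005   0.2183] [-3.1415 -0.      1.6401] w 0.0856 [ 0.7  0.1 -1.2]
```

View pics/scene5.png

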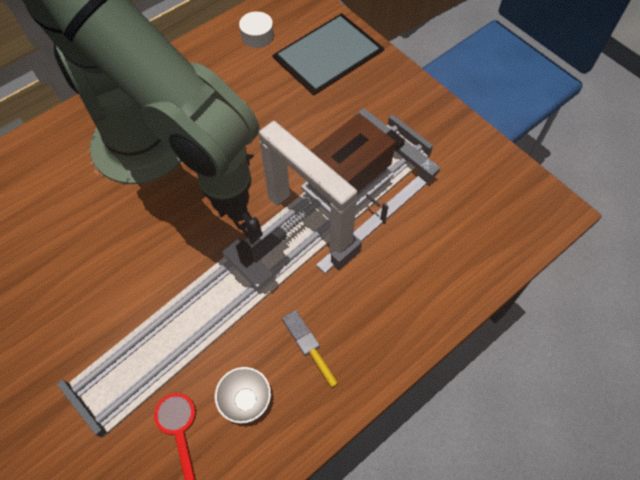

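The gripper is clear above the handle at about (245,240), and the carriage stands at the blade.

```bash
python3 -c "
from workcell import workorder
print(workorder.job_done())"
```

```text
the job is handed in; nothing more can be done
None
```

I pushed the carriage through the scan window at an estimated 15 cm/s or more and stopped it within about 1 mm of the mark blade. It stood still there for more than 3 s before I let go of the handle, backed the arm off and handed the job in at about 15 s; the hand-in gave no verdict.

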